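# Bed a neck block against the top stop of an inclined planing board

### The arm

A 7-joint arm with a two-finger parallel gripper is mounted at the origin on the work surface. World frame = base frame: x ahead of the robot, y to its left, z up, the work surface at z = 0. Lengths are in m, angles in rad, forces in N, time in s.
With the tool pointing down it reaches from about 0.4 to 0.9 m from the base axis. Payload 5.5 kg.
Tool frame: the origin (TCP) lies between the finger pads; the fingertips stand 22 mm ahead of it and the grasp point (between the pads) lies 3 mm ahead of it; z points along the fingers, y is the line along which they close (so a half turn about z gives the same grasp; the last joint's range is limited). The gripper opens to 92 mm and grips with 3 to 60 N. Pads are 19 mm wide; open, the fingers measure 130 mm over their backs; the gripper's body (75 mm by 190 mm) begins 47 mm behind the grasp point.
Start: joints at [-1.025, 0.501, -0.427, 1.55, 0.221, 1.138, -0.21], TCP at [0.181, 0.624, 0.249] pointing down, gripper open.
Joint ranges: [-2.88, 2.88], [-0.31, 2.03], [-1.54, 1.56], [0.2, 2.42], [-1.41, 4.55], [0.19, 2.02], [-2.57, 2.57]. Speed limits (rad/s): [2.57, 2.57, 3.14, 3.14, 3.14, 3.14, 3.14].

### API

Orientations are given as a unit quaternion [w, x, y, z].
In Python, from plant import read_state, eyes, job gives the robot as it stands.
- The arm moves only by the tool send_rows, never from a script. Its argument "deltas" is a list of rows, each a list of 4 numbers: the shift along the tool's x, y, z normalised to -1 to 1, where 1 is 0.1 m, then the turn about the tool's z normalised to -1 to 1, where 1 is 30 degrees. A call has 1 to 5 rows; each row shifts and turns the commanded pose from where the row before left it, along the tool's axes as they then stand; what a row does not reach is not made up. A row lasts 1/8 s, in which the tool goes at most 62.5 mm and 10.7 degrees, less where a joint would pass 70% of its speed; a pose out of reach is approached as far as the arm can. A call with a number of a shift or a turn outside -1 to 1 is refused whole. A call with a gripper value outside its range is refused whole. "fingers" is the opening, from -1 (shut) to 1 (fully open), set as the call begins (left out, the last holds). The fingers move at their own pace and stop on an object; "force" is the grip in N (left out, the last holds). Time passes only in rows, so rows that do not move let the fingers close. It gives the time, the measured TCP pose, the force, the opening and the grip force at its end, in the units of the state.
- read_state(): the state, without advancing time (a new reading comes with each control period).
- eyes.read_camera(name): name is "scene" or "side" or "wrist"; returns a dict with "img" (480x640x3 uint8, blue, green, red), "camera_matrix" (3x3 intrinsics, pixels), "pose" (4x4, takes a point from camera to world coordinates); the wrist camera has in their place "mount" (4x4, takes a point from camera to tool coordinates, whose origin is the TCP and whose axes are the flange's). Camera axes: x right, y up, looking along -z (the intrinsics and any distortion apply to the point x, -y, -z); pixel columns grow to the right and rows downward; lengths in m; the calibration is good to about 2 mm. A picture is of the moment at which its call begins: read the wrist's pose just before it. There is no depth.
- job.job_done(): hands the job in; it is judged then, once.
The state is a dict: "time": time; "joint_positions": joint angles; "joint_vel": joint speeds; "joint_torque": joint torques, N m; "tcp_pos": TCP position; "tool_rot": TCP orientation; "ft_force": force on the tool from outside, world axes, zero at the start; "moment": the same for the moment, N m; "width": finger opening in m; "gripper_force": force on a finger pad.
Only numpy, scipy, OpenCV 4.12 (cv2) and the standard library are available. Lean on these libraries where they do the work, as an engineer would, in place of code of your own. Each camera call takes 0.05 s, during which the arm holds its last target. There are 200 camera calls.

### The job

Push the rough-sawn neck block from the bench up the shallow planing ramp until it lies lengthwise flat along the side fence with its upper end fully home against the top stop, and press it firmly home there (about 10 N, for a moment) so that it beds. The stop is already set and only lightly clamped, so do not shove it out of its setting, and leave the jar and the clamp where they are. Leave the block at rest on the ramp, touching both fence and stop.

Things in the scene. Friction and masses are not known exactly. Their poses are not given: they have to be found in the camera images.
- ramp: Fixed plywood planing board rising from the bench at 8 degrees, no lip at its foot. Frame level: origin on the bench in the foot line, x horizontal uphill, z up, y to the left looking uphill. Board 340 mm along the slope, from y = -130 to +85 mm; its surface is x*tan(8 deg) above the bench.
- fence (a point): Lower end of the fence's inner face, at the ramp surface (ramp y = +60 mm, 50 mm up the slope). Axes: x uphill along the slope, y left looking uphill, z square to the slope. The wooden fence runs 280 mm uphill from here, straight, 22 mm wide (to +y) and 18 mm high above the slope. Its lower end is blunt: a skewed block can catch on it.
- stop: Top stop: wooden bar 100 mm wide across the ramp, 30 mm along it, 26 mm high; round black knob on it, top 43 mm above the ramp. Origin: foot of its downhill face, mid-width, on the ramp surface at ramp y = -10 mm. Axes: x uphill along the slope, y left, z square to the slope. Set 235 to 275 mm up the slope; held by friction: it slides uphill if pushed with over about 18 N.
- block_center (a point): Centre (half-way up) of the loose neck block: dark brown wooden slab 100 mm wide, 28 mm thick, roughly 140 to 155 mm long (rough-sawn: feel for its end), 0.18 to 0.37 kg, pale centre line, two dark bolt holes. Starts flat on the bench before the ramp's foot. x along its length, uphill at the start within 0.3 rad; y across, z up. Too wide to grasp: push it.
- jar: Loose jar with a blue lid, 66 mm diameter, 80 mm high, standing right of the ramp (looking uphill); origin at the centre of its underside. Leave alone.
- clamp: Loose wooden bar clamp lying flat on the bench to the right of the block's start (looking uphill), about 215 mm by 115 mm, 24 mm high; x along its bar; origin under its bar's middle. Leave alone.
Things that resemble listed ones, but are neither listed nor needed, are in the scene too. What is shaped like the part that bears block_center but pink or turquoise is not meant.

How it is judged:
By the outcome, as a careful person would: the job done as asked, in the order asked, and still so for the second after the job is handed in, with the robot touching nothing.
It also fails if it takes over 72 s, if anything falls off the work surface, if the arm or the gripper's body presses on something with over 40 N, if the wrist force passes 120 N, or if a joint passes its speed limit or range.

## Working session

There is one attempt and no reset: what is moved stays moved. The work goes in short steps, Python scripts to look and compute and a tool call to move; the robot and the scene stay as the last step left them, time stands still between calls to the robot, and variables do not carry over. Pictures are saved under pics/ and viewed, at most 10 in all, crops included, and the job is handed in when it is done.

Besides the shell and the picture viewer there is one more tool, called as a command line: name --pt "numbers of a row" for each row, then --argument value for the rest. send_rows: Moves the arm, as the interface text tells. Its arguments: {"type":"object","properties":{"deltas":{"type":"array","items":{"type":"array","items":{"type":"number"}}},"fingers":{"type":"number"},"force":{"type":"number"}},"required":["deltas"]}

```bash
ls; mkdir -p pics; python3 - <<'E'
from plant import read_state, eyes
import cv2,pickle,numpy as np
s=read_state();print({k:np.round(v,3).tolist() for k,v in s.items()})
d={}
for n in("scene","side"):
    c=eyes.read_camera(n);d[n]=c;cv2.imwrite(f"pics/{n}0.png",c["img"]);print(n,[k for k in c],c["camera_matrix"].tolist(),np.round(c["pose"],3).tolist(),{k:v for k,v in c.items() if k not in("img","camera_matrix","pose")})
pickle.dump(d,open("cams.pkl","wb"))
E
```

```text
pics
{'time': 0.0, 'joint_positions': [-1.025, 0.502, -0.427, 1.551, 0.221, 1.138, -0.21], 'joint_vel': [-0.0, -0.002, 0.001, 0.001, 0.0, -0.001, -0.001], 'joint_torque': [-0.001, -56.657, -5.817, -27.913, -0.069, 0.03, 0.0], 'tcp_pos': [0.181, 0.624, 0.248], 'tool_rot': [-0.0, 0.141, 0.99, -0.001], 'ft_force': [0.159, 0.184, 0.236], 'moment': [-0.083, -0.011, -0.001], 'gripper_force': 0.0, 'width': 0.092}
scene ['img', 'camera_matrix', 'pose'] [[506.7772276678102, 0.0, 317.9714369580394], [0.0, 506.7772276678102, 238.4173667127029], [0.0, 0.0, 1.0]] [[-0.793, -0.356, 0.495, 1.166], [0.609, -0.478, 0.633, 0.708], [0.011, 0.803, 0.595, 0.737], [0.0, 0.0, 0.0, 1.0]] {}
side ['img', 'camera_matrix', 'pose'] [[575.1258218919023, 0.0, 321.642818113646], [0.0, 575.1258218919023, 246.40794720420323], [0.0, 0.0, 1.0]] [[0.942, 0.193, -0.275, 0.227], [-0.335, 0.515, -0.789, -1.033], [-0.011, 0.835, 0.55, 0.757], [0.0, 0.0, 0.0, 1.0]] {}
```

View pics/scene0.png

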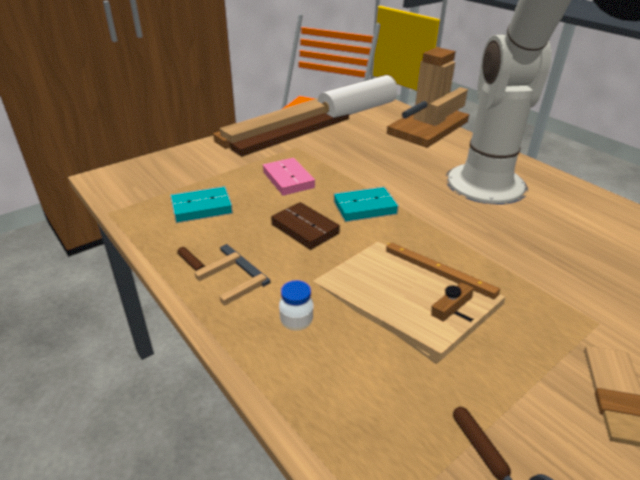

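View pics/side0.png

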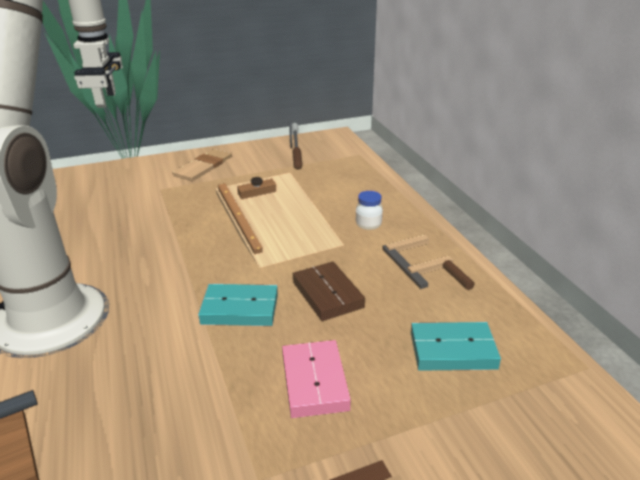

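The scene view shows the block at about (305,225), the ramp from its foot at (317,283)–(380,243) to its top at (437,357)–(503,297), and the knob at (453,292). The side view shows the block at (328,290), the ramp foot at (262,262)–(342,242), the knob at (257,182), the jar at (369,215) and the clamp at (425,262).

```bash
cat > h.py <<'E'
import numpy as np,cv2,pickle
def ray(c,uv):
    K=c["camera_matrix"];P=np.array(c["pose"])
    d=np.linalg.inv(K)@np.array([uv[0],uv[1],1.]);d=P[:3,:3]@np.array([d[0],-d[1],-d[2]])
    return P[:3,3],d
def onz(c,uv,z):
    o,d=ray(c,uv);return o+d*(z-o[2])/d[2]
def tri(rs):
    A=0;b=0
    for o,d in rs:
        d=d/np.linalg.norm(d);M=np.eye(3)-np.outer(d,d);A=A+M;b=b+M@o
    return np.linalg.solve(A,b)
def big(m,near):
    n,l,s,ct=cv2.connectedComponentsWithStats(m.astype(np.uint8))
    best=min((i for i in range(1,n) if s[i,4]>30),key=lambda i:np.hypot(*(ct[i]-near)))
    return l==best,s[best,4]
E
python3 - <<'E'
from h import *
d=pickle.load(open("cams.pkl","rb"))
for n,b,kn in(("scene",(305,225),(453,292)),("side",(328,290),(257,182))):
    c=d[n];im=c["img"].astype(int)
    hsv=cv2.cvtColor(c["img"],cv2.COLOR_BGR2HSV)
    m,a=big(im.max(2)<95,b)
    cn=max(cv2.findContours(m.astype(np.uint8),cv2.RETR_EXTERNAL,2)[0],key=cv2.contourArea)
    h=cv2.convexHull(cn);ap=cv2.approxPolyN(h,6,ensure_convex=True) 
    print(n,a,ap.reshape(-1,2).tolist())
    for p in ap.reshape(-1,2): print(p,"top",np.round(onz(c,p,.028),3)[:2],"bot",np.round(onz(c,p,0),3)[:2])
    crop=c["img"][170:370,255:515] if n=="scene" else c["img"][160:330,200:400]
    cv2.imwrite(f"pics/crop_{n}.png",cv2.resize(crop,None,fx=3,fy=3,interpolation=cv2.INTER_CUBIC))
E
```

```text
scene 1628 [[338, 225], [338, 233], [310, 249], [272, 224], [272, 217], [300, 203]]
[338 225] top [ 0.503 -0.06 ] bot [ 0.477 -0.09 ]
[338 233] top [ 0.525 -0.034] bot [ 0.499 -0.063]
[310 249] top [ 0.615 -0.024] bot [ 0.594 -0.053]
[272 224] top [ 0.63  -0.159] bot [ 0.609 -0.193]
[272 217] top [ 0.613 -0.184] bot [ 0.591 -0.22 ]
[300 203] top [ 0.52  -0.195] bot [ 0.494 -0.231]
side 723 [[363, 299], [363, 306], [322, 319], [320, 318], [294, 283], [294, 274]]
[363 299] top [ 0.605 -0.198] bot [ 0.619 -0.166]
[363 306] top [ 0.596 -0.219] bot [ 0.61  -0.188]
[322 319] top [ 0.506 -0.228] bot [ 0.517 -0.197]
[320 318] top [ 0.504 -0.224] bot [ 0.514 -0.192]
[294 283] top [ 0.49  -0.098] bot [ 0.5   -0.062]
[294 274] top [ 0.499 -0.068] bot [ 0.51 -0.03]
```

View pics/crop_scene.png

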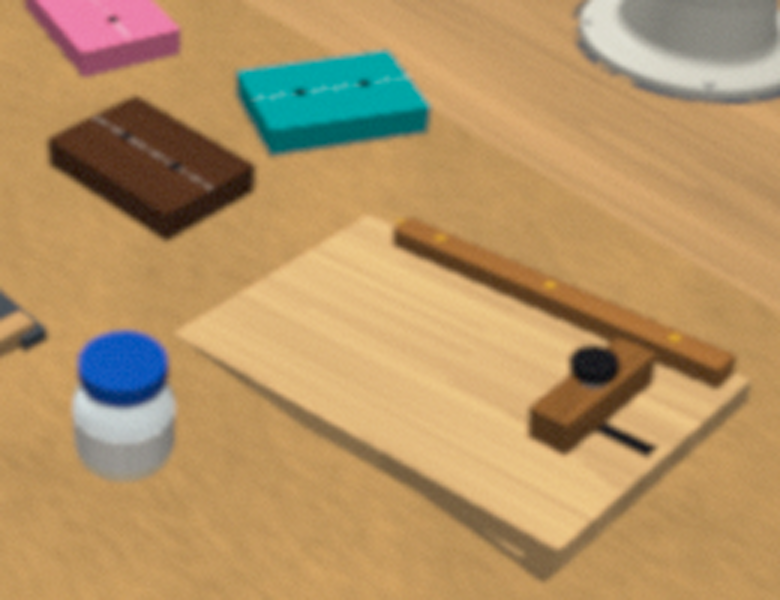

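View pics/crop_side.png

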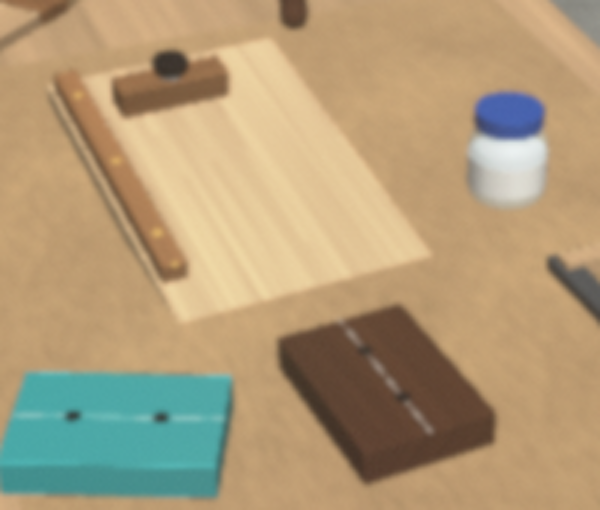

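The crops show sharp corners for the block top, ramp corners, fence lower end (scene crop 397,243; side crop 187,272) and stop foot (side crop 120,115 to 228,93).

```bash
python3 - <<'E'
from h import *
d=pickle.load(open("cams.pkl","rb"));S,D=d["scene"],d["side"]
fs=lambda p:(255+p[0]/3,170+p[1]/3); fd=lambda p:(200+p[0]/3,160+p[1]/3)
T=lambda a,b:tri([ray(S,fs(a)),ray(D,fd(b))])
R=lambda x:np.round(x,4).tolist()
FR,FL,TR=T((178,333),(432,255)),T((370,214),(183,322)),T((560,550),(270,38))
print("foot R,L,topR",R(FR),R(FL),R(TR),np.linalg.norm(FR-FL),np.linalg.norm(TR-FR))
a=FR-FL;a[2]=0;a/=np.linalg.norm(a); up=np.array([-a[1],a[0],0]) ; 
u2=(TR-FR);u2[2]=0;u2/=np.linalg.norm(u2);print("up from foot",R(up),"from edge",R(u2))
if up@u2<0: up=-up
up=up+u2;up/=np.linalg.norm(up);left=np.array([-up[1],up[0],0])
O=((FL-.085*left)+(FR+.13*left)+(TR+.13*left-up*.34*np.cos(np.radians(8))))/3;O[2]=0
print("O",R(O),"yaw",np.degrees(np.arctan2(up[1],up[0])))
rp=lambda X:R([(X-O)@up,(X-O)@left,X[2]])
for n,p,q in(("fence low inner foot",(397,243),(187,272)),("fence lowR top",(397,240),(187,265)),("stop right down foot",(530,437),(228,93)),("knob",(594,362),(170,63)),("jar lid",(124,352),(510,108)),
 ("b1",(50,148),(493,413)),("b2",(135,97),(365,458)),("b3",(252,180),(280,342)),("b4",(165,222),(400,305))):
    X=T(p,q);print(n,R(X),"ramp",rp(X))
for p in((120,115),(228,93)):
    o,r=ray(D,fd(p));
    # ramp plane z = tan8*((X-O).up)
    n=np.array([0,0,1])-np.tan(np.radians(8))*up;X=o+r*(-(o-O)@n)/(r@n);print("stopfoot",rp(X),((X-O)@up)/np.cos(np.radians(8)))
for p in((135,97),(252,180)):pass
np.savez("ramp.npz",O=O,up=up,left=left)
E
```

```text
foot R,L,topR [0.6565, 0.0432, -0.0008] [0.4454, 0.0221, 0.0003] [0.6246, 0.3729, 0.0461] 0.21207046077300443 0.3346014726070598
up from foot [-0.0995, 0.995, 0.0] from edge [-0.0961, 0.9954, 0.0]
O [0.5284, 0.0287, 0.0] yaw 95.61033587246901
fence low inner foot [0.4631, 0.0717, 0.0103] ramp [0.0492, 0.0608, 0.0103]
fence lowR top [0.4645, 0.0733, 0.0152] ramp [0.0507, 0.0593, 0.0152]
stop right down foot [0.5619, 0.2948, 0.0385] ramp [0.2616, -0.0594, 0.0385]
knob [0.5118, 0.2963, 0.0767] ramp [0.2679, -0.0096, 0.0767]
jar lid [0.7511, 0.1103, 0.0805] ramp [0.0595, -0.2296, 0.0805]
b1 [0.6133, -0.1862, 0.02] ramp [-0.2221, -0.0635, 0.02]
b2 [0.5136, -0.204, 0.0233] ramp [-0.2301, 0.0375, 0.0233]
b3 [0.5031, -0.0535, 0.0169] ramp [-0.0793, 0.0332, 0.0169]
b4 [0.5986, -0.0456, 0.0217] ramp [-0.0808, -0.0626, 0.0217]
stopfoot [0.2666, 0.0393, 0.0375] 0.26917437521852483
stopfoot [0.2636, -0.0605, 0.037] 0.26619143678836066
```

send_rows --pt "0 0 0 0.325" --pt "0 0 0 0.325" --pt "0 0 0 0.325" --pt "0 0 0 0.325" --pt "0 0 0 0.325" --fingers 0.3

```text
time: 0.72
tcp_pos: [0.1812, 0.6238, 0.2481]
tool_rot: [0.0, 0.539, 0.842, -0.001]
ft_force: [-1.3, 0.9, 0.7]
width: 0.0595
gripper_force: 0.0
```

send_rows --pt "0 0 0 0.325" --pt "0 0 0 0.323" --pt "0 0 0 0"

```text
time: 1.1
tcp_pos: [0.1812, 0.6239, 0.2482]
tool_rot: [0.0, 0.671, 0.741, -0.0]
ft_force: [0.2, 0.2, -0.5]
width: 0.0598
gripper_force: 0.0
```

```bash
cat >> h.py <<'E'
rz=np.load("ramp.npz");O,up,left=rz["O"],rz["up"],rz["left"]
def st():
    from plant import read_state
    from scipy.spatial.transform import Rotation as Ro
    s=read_state();w,x,y,z=s["tool_rot"];M=Ro.from_quat([x,y,z,w]).as_matrix();p=np.array(s["tcp_pos"])
    f=np.array(s["ft_force"])
    print("t",round(s["time"],2),"ramp x,y",np.round([(p-O)@up,(p-O)@left],4),"z",round(p[2],4),"yawerr deg",round(np.degrees(np.arctan2(M[:,0]@left,M[:,0]@up)),2),"f up,left,z",np.round([f@up,f@left,f[2]],2),"w",round(s["width"],3))
    return s,M,p
def to(x,y,z):
    s,M,p=st();g=O+up*x+left*y;g[2]=z
    print("tool delta /0.1:",np.round(M.T@(g-p)/.1,3))
E
python3 - <<'E'
from h import *
to(-.28,-.013,.245)
d=pickle.load(open("cams.pkl","rb"))
for n,ps in(("scene",((289,176),(365,204),(201,204))),("side",((315,370),(238,303),(455,345)))):
  for q in ps:
    X=onz(d[n],q,.02);print(n,np.round([(X-O)@up,(X-O)@left],3))
E
```

```text
t 1.1 ramp x,y [0.6263 0.2874] z 0.2482 yawerr deg 0.09 f up,left,z [ 0.17 -0.22 -0.46] w 0.06
tool delta /0.1: [-9.068  2.989  0.041]
scene [-0.359  0.11 ]
scene [-0.114  0.162]
scene [-0.401 -0.155]
side [-0.363  0.113]
side [-0.125  0.176]
side [-0.418 -0.146]
```

send_rows --pt "-0.5 0.35 0 0" --pt "-0.5 0.35 0 0" --pt "-0.5 0.35 0 0" --pt "-0.5 0.35 0 0" --pt "-0.5 0.35 0 0"

```text
time: 1.72
tcp_pos: [0.381, 0.3908, 0.2487]
tool_rot: [0.0, 0.67, 0.742, 0.0]
ft_force: [0.5, 0.4, -0.0]
width: 0.0594
gripper_force: 0.0
```

send_rows --pt "-0.5 0.25 0 0" --pt "-0.5 0.25 0 0" --pt "-0.5 0.25 0 0" --pt "-0.5 0.25 0 0" --pt "-0.5 0.24 0 0"

```text
time: 2.35
tcp_pos: [0.5285, 0.1542, 0.2487]
tool_rot: [0.0, 0.67, 0.742, 0.0]
ft_force: [0.2, 0.5, 0.3]
width: 0.0595
gripper_force: 0.0
```

send_rows --pt "-0.55 0 0 0" --pt "-0.55 0 0 0" --pt "-0.55 0 0 0" --pt "-0.55 0 0 0" --pt "-0.55 0 0 0"

```text
time: 2.98
tcp_pos: [0.5545, -0.1195, 0.2486]
tool_rot: [-0.0, 0.67, 0.742, 0.0]
ft_force: [0.2, 0.1, -0.9]
width: 0.0599
gripper_force: 0.0
```

send_rows --pt "-0.5 0 0 0" --pt "-0.5 0 0 0" --pt "-0.3 0 0 0" --pt "0 0 0 0"

```text
time: 3.48
tcp_pos: [0.5663, -0.2509, 0.2483]
tool_rot: [0.0, 0.672, 0.74, -0.001]
ft_force: [-0.2, 0.8, -0.0]
width: 0.0598
gripper_force: 0.0
```

```bash
python3 - <<'E'
from h import *
from plant import eyes
to(-.255,-.013,.031)
c=eyes.read_camera("wrist");print(np.round(c["mount"],3).tolist(),c["camera_matrix"].tolist());cv2.imwrite("pics/w1.png",c["img"])
E
```

```text
t 3.48 ramp x,y [-0.2819 -0.0104] z 0.2483 yawerr deg -0.1 f up,left,z [ 0.86  0.1  -0.01] w 0.06
tool delta /0.1: [0.273 0.028 2.172]
[[-0.0, 0.968, 0.249, 0.065], [1.0, 0.0, -0.0, -0.0], [-0.0, 0.249, -0.968, -0.136], [0.0, 0.0, 0.0, 1.0]] [[429.05074856187207, 0.0, 324.821378305659], [0.0, 429.05074856187207, 242.16266849572557], [0.0, 0.0, 1.0]]
```

send_rows --pt "0 0.025 0.5 0" --pt "0 0 0.5 0" --pt "0 0 0.5 0" --pt "0 0 0.4 0" --pt "0 0 0.27 0"

```text
time: 4.15
tcp_pos: [0.5692, -0.2438, 0.0293]
tool_rot: [-0.002, 0.67, 0.742, 0.0]
ft_force: [1.2, -0.0, 0.3]
width: 0.0596
gripper_force: 0.0
```

send_rows --pt "0.1 0 0 0" --pt "0.1 0 0 0" --pt "0.05 0 0 0" --pt "0.05 0 0 0" --pt "0.05 0 0 0"

```text
time: 4.78
tcp_pos: [0.5668, -0.2121, 0.0325]
tool_rot: [0.001, 0.672, 0.741, 0.0]
ft_force: [0.2, 0.2, -0.8]
width: 0.0598
gripper_force: 0.0
```

send_rows --pt "0.05 0 0 0" --pt "0.05 0 0 0" --pt "0.05 0 0 0" --pt "0.05 0 0 0"

```text
time: 5.28
tcp_pos: [0.5647, -0.1925, 0.0319]
tool_rot: [0.0, 0.672, 0.741, 0.0]
ft_force: [0.6, -2.8, 2.1]
width: 0.0596
gripper_force: 1.4
```

```bash
python3 - <<'E'
from h import *
from plant import eyes
st()
c=eyes.read_camera("side");cv2.imwrite("pics/s1.png",cv2.resize(c["img"][160:330,200:400],None,fx=3,fy=3,interpolation=cv2.INTER_CUBIC))
E
```

```text
t 5.28 ramp x,y [-0.2237 -0.0145] z 0.0319 yawerr deg -0.03 f up,left,z [-2.81 -0.31  2.13] w 0.06
```

View pics/s1.png

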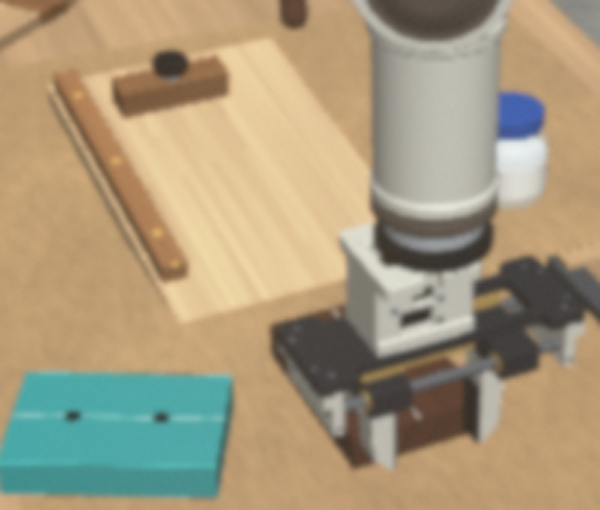

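The side view shows both fingers behind the block (about (380,440) and (490,410)) and in contact with its rear face. I'll push up diagonally now.

send_rows --pt "0.07 -0.01 0 0" --pt "0.07 -0.01 0 0" --pt "0.07 -0.01 0 0" --pt "0.07 -0.01 0 0" --pt "0.07 -0.01 0 0"

```text
time: 5.95
tcp_pos: [0.556, -0.1574, 0.0317]
tool_rot: [-0.0, 0.672, 0.741, 0.0]
ft_force: [0.1, -3.2, 2.7]
width: 0.0594
gripper_force: 1.4
```

send_rows --pt "0.07 -0.01 0 0" --pt "0.07 -0.01 0 0" --pt "0.07 -0.01 0 0" --pt "0.07 -0.01 0 0" --pt "0.07 -0.01 0 0"

```text
time: 6.58
tcp_pos: [0.5475, -0.1233, 0.0317]
tool_rot: [0.0, 0.672, 0.741, -0.0]
ft_force: [1.1, -3.2, 1.5]
width: 0.0597
gripper_force: 1.5
```

send_rows --pt "0.07 -0.01 0 0" --pt "0.07 -0.01 0 0" --pt "0.07 -0.01 0 0" --pt "0.07 -0.01 0 0" --pt "0 0 0 0"

```text
time: 7.2
tcp_pos: [0.5404, -0.0945, 0.0315]
tool_rot: [-0.001, 0.671, 0.741, 0.0]
ft_force: [0.3, 0.1, -0.3]
width: 0.0597
gripper_force: 0.0
```

```bash
python3 - <<'E'
from h import *
from plant import eyes
st()
c=eyes.read_camera("scene");cv2.imwrite("pics/s2.png",cv2.resize(c["img"][170:370,255:515],None,fx=3,fy=3,interpolation=cv2.INTER_CUBIC))
E
```

```text
t 7.2 ramp x,y [-1.238e-01  1.000e-04] z 0.0315 yawerr deg 0.08 f up,left,z [ 0.03 -0.35 -0.25] w 0.06
```

View pics/s2.png

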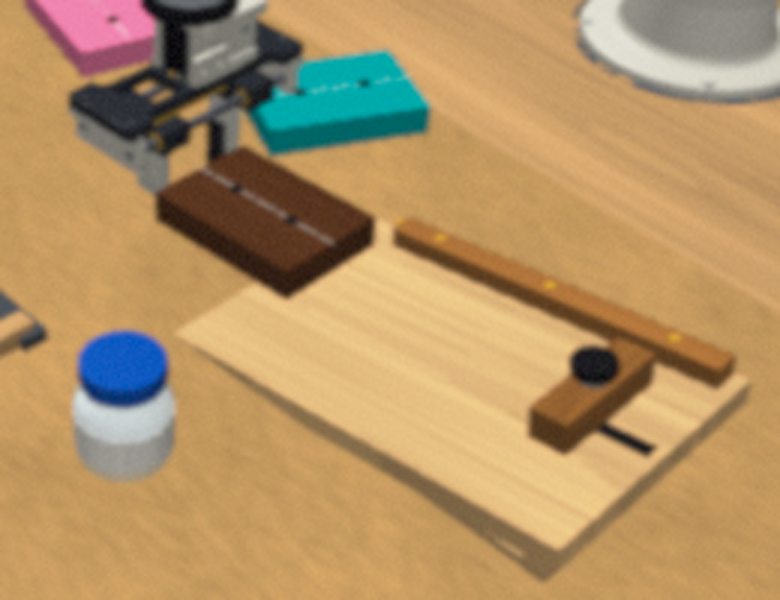

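The scene view shows the block straight with its front just on the ramp. The front top corners are at crop (374,218) and (288,270), just before the fence end at (395,240).

```bash
python3 - <<'E'
from h import *
d=pickle.load(open("cams.pkl","rb"));S=d["scene"]
fs=lambda p:(255+p[0]/3,170+p[1]/3)
for p,z in(((374,218),.033),((288,270),.033),((158,205),.028),((240,150),.028),((374,243),.005),((288,296),.005)):
    X=onz(S,fs(p),z);print(p,np.round([(X-O)@up,(X-O)@left],4))
E
```

```text
(374, 218) [0.0347 0.0494]
(288, 270) [ 0.0341 -0.0457]
(158, 205) [-0.0948 -0.0579]
(240, 150) [-0.1057  0.0432]
(374, 243) [0.0332 0.0546]
(288, 296) [ 0.0325 -0.042 ]
```

```bash
cat >> h.py <<'E'
def corners(plane_z=None,names=("scene","side")):
    from plant import eyes
    for n in names:
        c=eyes.read_camera(n);im=c["img"].astype(int)
        g=(im.max(2)<100)&(im[...,2]-im[...,0]>8)   # dark, brownish
        m,a=big(g,(None,) if 0 else ((330,250) if n=="scene" else (315,265)))
        h=cv2.convexHull(np.argwhere(m)[:,::-1].astype(np.int32));ap=cv2.approxPolyN(h,6,ensure_convex=True).reshape(-1,2)
        print(n,a)
        for p in ap:
            o=[]
            for z in (0.0,.028,.033):
                X=onz(c,p,z);o.append(np.round([(X-O)@up,(X-O)@left],4).tolist())
            print(p.tolist(),o)
E
python3 - <<'E'
from h import *
d=pickle.load(open("cams.pkl","rb"));S=d["scene"]
fs=lambda p:(255+p[0]/3,170+p[1]/3)
for p,z in(((205,172),.028),((237,188),.029),((291,219),.031),((333,243),.0325)):
    X=onz(S,fs(p),z);print(p,np.round([(X-O)@up,(X-O)@left],4))
corners()
E
```

```text
(205, 172) [-0.1024  0.0002]
(237, 188) [-0.0683  0.0029]
(291, 219) [-0.0093  0.0031]
(333, 243) [0.0342 0.0033]
scene 1886
[378, 251] [[0.0266, 0.0568], [0.0489, 0.028], [0.0529, 0.0229]]
[349, 269] [[0.0263, -0.0417], [0.0487, -0.0667], [0.0526, -0.0712]]
[308, 243] [[-0.1082, -0.0446], [-0.0808, -0.0696], [-0.0759, -0.074]]
[307, 234] [[-0.1372, -0.0217], [-0.1086, -0.0475], [-0.1035, -0.0521]]
[323, 210] [[-0.1886, 0.0819], [-0.1581, 0.0522], [-0.1527, 0.0469]]
[378, 243] [[0.0057, 0.0805], [0.0288, 0.0509], [0.0329, 0.0456]]
side 215
[349, 254] [[-0.0404, -0.1228], [-0.0769, -0.1033], [-0.0834, -0.0998]]
[348, 258] [[-0.054, -0.1131], [-0.09, -0.0939], [-0.0965, -0.0905]]
[295, 273] [[-0.0545, 0.0208], [-0.0905, 0.0349], [-0.0969, 0.0375]]
[287, 264] [[-0.0142, 0.0236], [-0.0516, 0.0376], [-0.0583, 0.0401]]
[292, 257] [[0.007, 0.0023], [-0.0312, 0.0171], [-0.0381, 0.0198]]
[327, 248] [[0.0053, -0.0875], [-0.0328, -0.0693], [-0.0397, -0.0661]]
```

send_rows --pt "0.07 0.01 0 0" --pt "0.07 0.01 0 0" --pt "0.07 0.01 0 0" --pt "0.07 0 0 0" --pt "0.07 0 0 0"

```text
time: 7.98
tcp_pos: [0.5404, -0.0604, 0.0317]
tool_rot: [-0.0, 0.672, 0.741, -0.0]
ft_force: [0.2, -1.7, -1.5]
width: 0.0596
gripper_force: 0.7
```

send_rows --pt "0.07 0 0 0" --pt "0.07 0 0 0" --pt "0.07 0 0 0" --pt "0.07 0 0 0" --pt "0.07 0 0 0"

```text
time: 8.6
tcp_pos: [0.537, -0.0257, 0.0317]
tool_rot: [-0.0, 0.672, 0.741, 0.0]
ft_force: [0.1, -1.0, 0.1]
width: 0.06
gripper_force: 0.7
```

send_rows --pt "0.07 0 0 0" --pt "0.07 0 0 0" --pt "0.07 0 0 0" --pt "0.07 0 0 0" --pt "0.07 0 0 0"

```text
time: 9.22
tcp_pos: [0.5336, 0.0092, 0.0317]
tool_rot: [-0.0, 0.672, 0.741, 0.0]
ft_force: [0.1, -2.1, -0.9]
width: 0.0594
gripper_force: 0.7
```

```bash
python3 - <<'E'
from h import *
from plant import eyes
st()
c=eyes.read_camera("scene");cv2.imwrite("pics/s3.png",cv2.resize(c["img"][170:370,255:515],None,fx=3,fy=3,interpolation=cv2.INTER_CUBIC))
E
```

```text
t 9.22 ramp x,y [-0.0199 -0.0033] z 0.0317 yawerr deg -0.0 f up,left,z [-2.05  0.13 -0.89] w 0.059
```

View pics/s3.png

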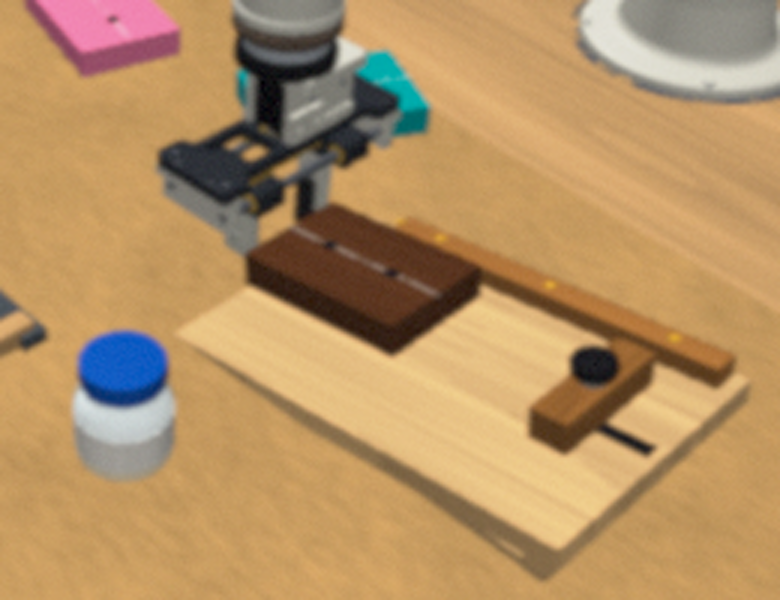

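The scene view shows the block past the fence's blunt end and inside the fence, with its front at crop (390,350)–(478,290), clear of the stop at (530,437). I'll keep pushing up the slope.

send_rows --pt "0.07 0 -0.01 0" --pt "0.07 0 -0.01 0" --pt "0.07 0 -0.01 0" --pt "0.07 0 -0.01 0" --pt "0.07 0 -0.01 0"

```text
time: 9.9
tcp_pos: [0.5302, 0.0441, 0.0368]
tool_rot: [-0.0, 0.672, 0.741, -0.0]
ft_force: [-0.3, -1.0, -1.3]
width: 0.0597
gripper_force: 0.7
```

send_rows --pt "0.07 0 -0.01 0" --pt "0.07 0 -0.01 0" --pt "0.07 0 -0.01 0" --pt "0.07 0 -0.01 0" --pt "0.07 0 -0.01 0"

```text
time: 10.52
tcp_pos: [0.5268, 0.0788, 0.0418]
tool_rot: [-0.0, 0.672, 0.741, -0.0]
ft_force: [0.7, -1.5, -1.0]
width: 0.0597
gripper_force: 0.7
```

send_rows --pt "0.07 0 -0.01 0" --pt "0.07 0 -0.01 0" --pt "0.07 0 -0.01 0" --pt "0.06 0 -0.01 0" --pt "0 0 0 0"

```text
time: 11.15
tcp_pos: [0.5242, 0.1063, 0.0459]
tool_rot: [-0.0, 0.671, 0.741, 0.0]
ft_force: [-0.4, -1.2, -0.2]
width: 0.0597
gripper_force: 0.0
```

```bash
python3 - <<'E'
from h import *
from plant import eyes
st()
c=eyes.read_camera("scene");cv2.imwrite("pics/s4.png",cv2.resize(c["img"][170:370,255:515],None,fx=3,fy=3,interpolation=cv2.INTER_CUBIC))
E
```

```text
t 11.15 ramp x,y [ 0.0776 -0.0034] z 0.0459 yawerr deg 0.06 f up,left,z [-1.14  0.48 -0.17] w 0.06
```

View pics/s4.png

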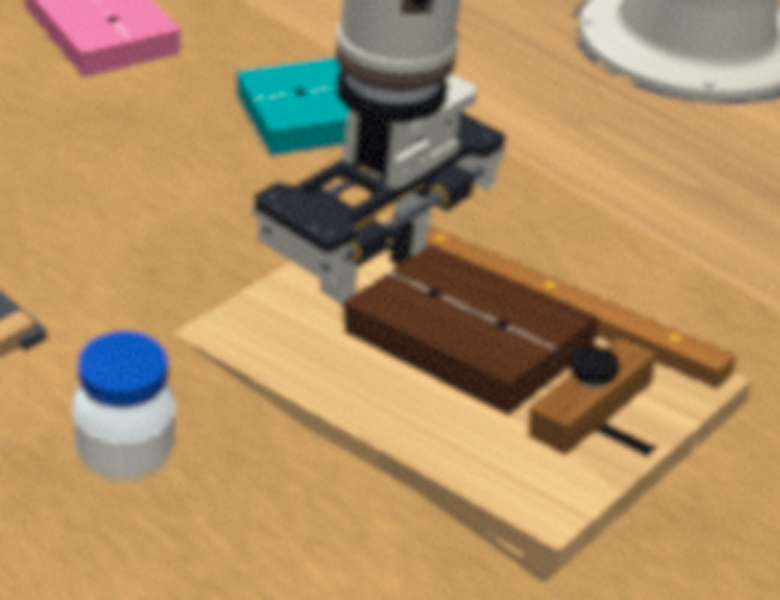

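The scene view shows the block inside the fence, its front-right foot at crop (510,410) a little short of the stop's foot at (530,437). There is still a small gap to the fence.

send_rows --pt "-0.2 0 0 0" --pt "-0.1 0 -0.4 0" --pt "0 0.3 -0.3 0" --pt "0.4 0.5 0 0" --pt "0.4 0.2 0 0" --fingers -1

```text
time: 11.82
tcp_pos: [0.6214, 0.1618, 0.117]
tool_rot: [0.002, 0.673, 0.739, 0.001]
ft_force: [0.3, 0.3, 0.8]
width: 0.0141
gripper_force: 0.0
```

send_rows --pt "0.33 0 0 0" --pt "0 0 0 0"

```text
time: 12.08
tcp_pos: [0.614, 0.1991, 0.1153]
tool_rot: [-0.001, 0.67, 0.742, 0.0]
ft_force: [-1.4, 0.4, 0.0]
width: 0.0006
gripper_force: 0.0
```

```bash
python3 - <<'E'
from h import *
from plant import eyes
to(.16,-.1,.056)
c=eyes.read_camera("scene");cv2.imwrite("pics/s5.png",c["img"])
o=c;fs=lambda p:(255+p[0]/3,170+p[1]/3)
n=np.array([0,0,1])-np.tan(np.radians(8))*up
def pl(p,h):
    a,r=ray(c,fs(p));k=(h/np.cos(np.radians(8))-(a-O)@n)/(r@n);X=a+r*k
    return np.round([(X-O)@up/np.cos(np.radians(8)),(X-O)@left],4)
for nm,p,h in(("FR foot",(510,410),0),("FR top",(510,383),.028),("FL top",(597,320),.028),("RR top",(346,305),.028),("RL top",(430,247),.028),("stop R foot",(530,437),0),("cl0",(395,275),.028),("cl1",(555,347),.028)): print(nm,pl(p,h))
E
```

```text
t 12.07 ramp x,y [ 0.1613 -0.1019] z 0.1153 yawerr deg 0.23 f up,left,z [0.5  1.32 0.  ] w 0.001
tool delta /0.1: [-0.014 -0.018  0.593]
FR foot [ 0.2372 -0.0433]
FR top [ 0.2372 -0.0496]
FL top [0.2393 0.0442]
RR top [ 0.0972 -0.0519]
RL top [0.0943 0.0442]
stop R foot [ 0.2633 -0.0572]
cl0 [ 0.0988 -0.0009]
cl1 [0.236  0.0009]
```

send_rows --pt "0.02 0 0.3 0" --pt "0 0 0.29 0" --pt "0 -0.1 0 0" --pt "0 -0.08 0 0" --pt "0 -0.06 0 0"

```text
time: 12.75
tcp_pos: [0.5907, 0.1958, 0.0582]
tool_rot: [0.0, 0.672, 0.741, 0.001]
ft_force: [-0.1, -0.7, -0.4]
width: 0.0001
gripper_force: 0.0
```

send_rows --pt "0 -0.05 0 0" --pt "0 -0.05 0 0" --pt "0 -0.03 0 0" --pt "0 0 0 0"

```text
time: 13.25
tcp_pos: [0.578, 0.1951, 0.0572]
tool_rot: [0.0, 0.672, 0.741, 0.001]
ft_force: [1.0, 0.6, 0.8]
width: 0.0003
gripper_force: 0.7
```

```bash
python3 -c "
from h import *
st()"
```

```text
t 13.25 ramp x,y [ 0.1608 -0.0656] z 0.0572 yawerr deg 0.0 f up,left,z [ 0.47 -1.01  0.77] w 0.0
```

Contact. I'll creep left until the fence takes the load.

send_rows --pt "0 -0.03 0 0" --pt "0 -0.03 0 0" --pt "0 -0.02 0 0" --pt "0 0 0 0"

```text
time: 13.75
tcp_pos: [0.5703, 0.1935, 0.057]
tool_rot: [0.001, 0.672, 0.741, 0.0]
ft_force: [4.8, -1.6, 1.9]
width: 0.0003
gripper_force: 2.3
```

send_rows --pt "0 -0.02 0 0" --pt "0 0 0 0"

```text
time: 14.0
tcp_pos: [0.5698, 0.1929, 0.0572]
tool_rot: [0.002, 0.672, 0.74, 0.001]
ft_force: [7.9, -2.2, -0.7]
width: 0.0004
gripper_force: 3.8
```

```bash
python3 -c "
from h import *
st()"
```

```text
t 14.0 ramp x,y [ 0.1594 -0.0573] z 0.0572 yawerr deg -0.07 f up,left,z [-2.99 -7.67 -0.65] w 0.0
```

send_rows --pt "0 0.1 0 0" --pt "0 0.1 -0.3 0" --pt "-0.2 0 -0.4 0" --pt "-0.5 -0.3 0 0" --pt "-0.45 -0.55 0 0" --fingers -0.04

```text
time: 14.62
tcp_pos: [0.5196, 0.0777, 0.1267]
tool_rot: [-0.0, 0.672, 0.741, -0.0]
ft_force: [0.5, -1.5, -0.7]
width: 0.0426
gripper_force: 0.0
```

send_rows --pt "0 0 0 0" --pt "0 0 0 0"

```text
time: 14.88
tcp_pos: [0.5196, 0.0799, 0.1265]
tool_rot: [-0.001, 0.672, 0.741, -0.0]
ft_force: [0.3, 0.5, -0.3]
width: 0.0441
gripper_force: 0.0
```

```bash
python3 -c "
from h import *
to(.055,.008,.045)"
```

```text
t 14.88 ramp x,y [0.0518 0.0037] z 0.1265 yawerr deg 0.01 f up,left,z [ 0.46 -0.33 -0.26] w 0.044
tool delta /0.1: [ 0.031 -0.041  0.815]
```

send_rows --pt "0 -0.04 0.4 0" --pt "0 0 0.41 0" --pt "0.1 0 0 0" --pt "0.1 0 0 0" --pt "0.1 0 0 0"

```text
time: 15.5
tcp_pos: [0.515, 0.1097, 0.0475]
tool_rot: [0.001, 0.671, 0.741, 0.001]
ft_force: [0.8, -5.6, 4.0]
width: 0.0441
gripper_force: 2.6
```

send_rows --pt "0.07 -0.002 -0.01 0" --pt "0.06 -0.002 -0.01 0" --pt "0.04 -0.002 -0.005 0" --pt "0.03 0 -0.005 0" --pt "0 0 0 0"

```text
time: 16.12
tcp_pos: [0.5128, 0.1271, 0.0499]
tool_rot: [0.002, 0.672, 0.74, 0.001]
ft_force: [3.6, -5.9, 2.2]
width: 0.0439
gripper_force: 3.2
```

```bash
python3 -c "
from h import *
st()"
```

```text
t 16.12 ramp x,y [0.0995 0.0059] z 0.0499 yawerr deg -0.09 f up,left,z [-6.21 -3.01  2.21] w 0.044
```

send_rows --pt "0.02 0.015 -0.003 0" --pt "0.02 0 -0.003 0" --pt "0.02 0 -0.003 0" --pt "0 0 0 0"

```text
time: 16.62
tcp_pos: [0.5128, 0.1274, 0.05]
tool_rot: [0.003, 0.673, 0.739, -0.002]
ft_force: [3.0, -18.0, 0.6]
width: 0.044
gripper_force: 9.1
```

```bash
python3 -c "
from h import *
st()
from plant import eyes
c=eyes.read_camera('scene');cv2.imwrite('pics/s6.png',cv2.resize(c['img'][220:350,340:515],None,fx=4,fy=4,interpolation=cv2.INTER_CUBIC))"
```

```text
t 16.62 ramp x,y [0.0998 0.0059] z 0.05 yawerr deg -0.28 f up,left,z [-18.24  -1.2    0.63] w 0.044
```

View pics/s6.png

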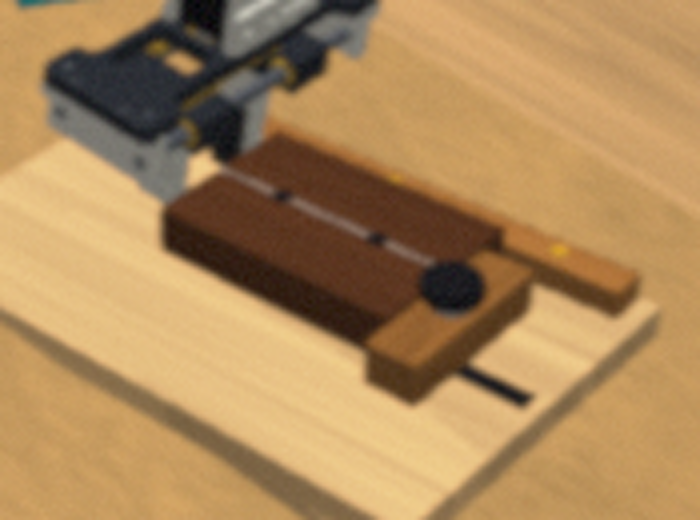

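The scene view shows the block's end against the stop and its side along the fence. The stop's right foot is at about the same pixel (431.8,314) as before. The force is 18 N, so I'm easing off to 10 N at once.

send_rows --pt "-0.04 0 0 0" --pt "0 0 0 0" --pt "0 0 0 0" --pt "0 0 0 0"

```text
time: 17.18
tcp_pos: [0.5129, 0.1272, 0.05]
tool_rot: [0.002, 0.673, 0.74, -0.001]
ft_force: [2.7, -10.0, -2.1]
width: 0.0445
gripper_force: 5.0
```

```bash
python3 -c "
from h import *
from plant import eyes
st()
c=eyes.read_camera('scene')
o=pickle.load(open('cams.pkl','rb'))['scene']['img']
# knob centroid and stop/slot region shift
for im in(o,c['img']):
    m=(im.max(2)<45);m,a=big(m,(453,292));print('knob',np.argwhere(m).mean(0)[::-1],a)
f=lambda im:np.float32(cv2.cvtColor(im,cv2.COLOR_BGR2GRAY)[305:327,428:480])
print(cv2.phaseCorrelate(f(o),f(c['img'])))
"
```

```text
t 17.18 ramp x,y [0.0996 0.0059] z 0.05 yawerr deg -0.16 f up,left,z [-10.25  -1.67  -2.11] w 0.045
knob [452.97478992 291.6302521 ] 119
knob [452.51492537 291.24626866] 134
((-0.33786124574189813, 0.22313528807444882), 0.9228422856993146)
```

send_rows --pt "0 0 0 0" --pt "0 0 0 0" --pt "-0.04 0 0 0" --pt "-0.1 0 0 0" --pt "-0.25 0 0 0"

```text
time: 17.85
tcp_pos: [0.5157, 0.0936, 0.0499]
tool_rot: [-0.001, 0.67, 0.742, 0.001]
ft_force: [-0.2, -0.4, 0.3]
width: 0.0444
gripper_force: 0.0
```

send_rows --pt "0 0 -0.5 0" --pt "-0.5 0 -0.5 0" --pt "-0.5 0 -0.5 0" --pt "-0.4 0 0 0" --pt "0 0 0 0"

```text
time: 18.48
tcp_pos: [0.5286, -0.0398, 0.1892]
tool_rot: [0.001, 0.674, 0.739, 0.0]
ft_force: [-0.5, 0.2, 0.2]
width: 0.0439
gripper_force: 0.0
```

```bash
python3 -c "
from h import *
from plant import eyes
st()
a=eyes.read_camera('scene')['img'][220:350,340:515];b=eyes.read_camera('side')['img'][150:270,200:320]
r=lambda i:cv2.resize(i,(int(i.shape[1]*520/i.shape[0]*.75),390),interpolation=cv2.INTER_CUBIC)
v=np.hstack([r(a),r(b)]);print(v.shape);cv2.imwrite('pics/s7.png',cv2.resize(v,(800,int(v.shape[0]*800/v.shape[1])))) "
```

```text
t 18.48 ramp x,y [-0.0682  0.0065] z 0.1892 yawerr deg -0.34 f up,left,z [0.22 0.43 0.21] w 0.044
(390, 915, 3)
```

View pics/s7.png

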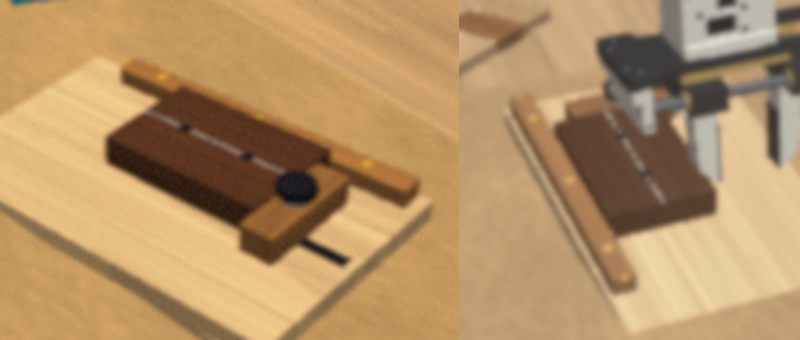

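The picture shows the block home on the stop and along the fence, with no clear gap in either view. I'll check the fence contact by feel with a second light side press near its middle.

send_rows --pt "0.4 0.35 0 0" --pt "0.5 0.35 0 0" --pt "0.5 0.35 0 0" --pt "0.5 0 0 0" --pt "0.5 0 0 0" --fingers -1

```text
time: 19.2
tcp_pos: [0.6078, 0.2172, 0.1868]
tool_rot: [-0.001, 0.671, 0.742, -0.001]
ft_force: [1.0, 0.8, 0.5]
width: 0.0013
gripper_force: 0.0
```

send_rows --pt "0.06 0 0.5 0" --pt "0 0 0.4 0" --pt "0 0 0.38 0" --pt "0 -0.1 0 0" --pt "0 0 0 0"

```text
time: 19.82
tcp_pos: [0.5976, 0.2195, 0.0605]
tool_rot: [-0.001, 0.671, 0.741, -0.0]
ft_force: [0.0, 0.0, 0.6]
width: 0.0006
gripper_force: 0.0
```

```bash
python3 -c "
from h import *
to(.18,-.06,.06)"
```

```text
t 19.82 ramp x,y [ 0.1832 -0.0875] z 0.0605 yawerr deg 0.1 f up,left,z [ 0.03 -0.02  0.65] w 0.001
tool delta /0.1: [-0.031 -0.275  0.005]
```

send_rows --pt "0 -0.1 0 0" --pt "0 -0.1 0 0" --pt "0 -0.05 0 0" --pt "0 0 0 0"

```text
time: 20.32
tcp_pos: [0.5737, 0.2158, 0.0605]
tool_rot: [-0.0, 0.672, 0.741, 0.0]
ft_force: [0.4, 0.5, 0.5]
width: 0.0006
gripper_force: 0.0
```

send_rows --pt "0 -0.03 0 0" --pt "0 0 0 0"

```text
time: 20.58
tcp_pos: [0.5709, 0.2153, 0.0599]
tool_rot: [-0.0, 0.672, 0.741, -0.0]
ft_force: [-1.0, -0.1, 0.9]
width: 0.0003
gripper_force: 0.0
```

send_rows --pt "0 -0.02 0 0" --pt "0 0 0 0"

```text
time: 20.82
tcp_pos: [0.5688, 0.2152, 0.0599]
tool_rot: [-0.0, 0.672, 0.741, -0.0]
ft_force: [-0.1, 0.0, -0.4]
width: -0.0
gripper_force: 0.0
```

```bash
python3 -c "
from h import *
st()"
```

```text
t 20.82 ramp x,y [ 0.1817 -0.0585] z 0.0599 yawerr deg -0.0 f up,left,z [ 0.04  0.13 -0.39] w -0.0
```

send_rows --pt "0 -0.015 0 0" --pt "0 0 0 0"

```text
time: 21.08
tcp_pos: [0.5679, 0.2151, 0.0601]
tool_rot: [0.0, 0.672, 0.741, 0.0]
ft_force: [1.6, 0.2, -0.7]
width: 0.0004
gripper_force: 0.6
```

send_rows --pt "0 -0.015 0 0" --pt "0 0 0 0"

```text
time: 21.32
tcp_pos: [0.5677, 0.215, 0.0606]
tool_rot: [0.001, 0.672, 0.741, 0.001]
ft_force: [5.1, 1.3, -1.0]
width: 0.0004
gripper_force: 2.6
```

send_rows --pt "0 -0.015 0 0" --pt "0 0 0 0"

```text
time: 21.58
tcp_pos: [0.5676, 0.2149, 0.0612]
tool_rot: [0.002, 0.672, 0.741, 0.002]
ft_force: [8.2, 0.1, -0.8]
width: 0.0004
gripper_force: 3.7
```

```bash
python3 -c "
from h import *
st()"
```

```text
t 21.57 ramp x,y [ 0.1815 -0.0572] z 0.0612 yawerr deg -0.04 f up,left,z [-0.74 -8.17 -0.81] w 0.0
```

The block was already against the fence: the force rose at once and at the same place as before. One last gentle press home follows.

send_rows --pt "0 0.1 0 0" --pt "0 0.1 -0.3 0" --pt "-0.2 0 -0.4 0" --pt "-0.5 -0.3 0 0" --pt "-0.5 -0.5 0 0" --fingers -0.04

```text
time: 22.2
tcp_pos: [0.5215, 0.0943, 0.1303]
tool_rot: [0.0, 0.672, 0.741, -0.0]
ft_force: [0.7, -1.6, 0.1]
width: 0.0427
gripper_force: 0.0
```

send_rows --pt "0 0 0 0" --pt "0 0 0 0"

```text
time: 22.45
tcp_pos: [0.5216, 0.0962, 0.1301]
tool_rot: [-0.0, 0.672, 0.741, -0.0]
ft_force: [0.1, 0.6, 0.9]
width: 0.0439
gripper_force: 0.0
```

```bash
python3 -c "
from h import *
to(.07,.008,.049)"
```

```text
t 22.45 ramp x,y [0.0679 0.0002] z 0.1301 yawerr deg -0.01 f up,left,z [ 0.55 -0.2   0.88] w 0.044
tool delta /0.1: [ 0.02  -0.078  0.811]
```

send_rows --pt "0 -0.078 0.4 0" --pt "0 0 0.41 0" --pt "0.15 0 0 0" --pt "0.1 0 0 0" --pt "0.04 0 0 0"

```text
time: 23.08
tcp_pos: [0.5125, 0.1265, 0.0506]
tool_rot: [0.0, 0.671, 0.742, 0.002]
ft_force: [0.6, -0.7, 0.3]
width: 0.0441
gripper_force: 0.0
```

send_rows --pt "0.025 0 0 0" --pt "0.015 0 0 0" --pt "0 0 0 0"

```text
time: 23.45
tcp_pos: [0.5118, 0.1269, 0.0497]
tool_rot: [0.001, 0.672, 0.74, 0.001]
ft_force: [0.8, -3.8, 1.8]
width: 0.0441
gripper_force: 1.9
```

```bash
python3 -c "
from h import *
st()"
```

```text
t 23.45 ramp x,y [0.0994 0.0069] z 0.0497 yawerr deg -0.08 f up,left,z [-3.9  -0.41  1.8 ] w 0.044
```

Contact is at the same x as before, so the block and the stop have not moved. I'll go up to about 10 N and hold.

send_rows --pt "0.02 0 0 0" --pt "0 0 0 0"

```text
time: 23.7
tcp_pos: [0.5117, 0.127, 0.0496]
tool_rot: [0.001, 0.673, 0.74, -0.0]
ft_force: [1.4, -7.4, 5.4]
width: 0.0444
gripper_force: 4.2
```

send_rows --pt "0.01 0 0 0" --pt "0 0 0 0" --pt "0 0 0 0" --pt "0 0 0 0" --pt "0 0 0 0"

```text
time: 24.32
tcp_pos: [0.5117, 0.1271, 0.0496]
tool_rot: [0.002, 0.673, 0.74, -0.001]
ft_force: [2.2, -9.7, 7.1]
width: 0.0438
gripper_force: 5.2
```

```bash
python3 -c "
from h import *
st()"
```

```text
t 24.32 ramp x,y [0.0996 0.007 ] z 0.0496 yawerr deg -0.18 f up,left,z [-9.86 -1.28  7.13] w 0.044
```

send_rows --pt "-0.04 0 0 0" --pt "-0.1 0 0 0" --pt "-0.25 0 0 0" --pt "0 0 -0.5 0" --pt "-0.5 0 -0.5 0"

```text
time: 24.95
tcp_pos: [0.5178, 0.0514, 0.1436]
tool_rot: [-0.001, 0.669, 0.743, 0.0]
ft_force: [0.7, -0.4, -0.3]
width: 0.044
gripper_force: 0.0
```

send_rows --pt "-0.5 0 -0.5 0" --pt "-0.5 0 0 0" --pt "0 0 0 0"

```text
time: 25.32
tcp_pos: [0.5276, -0.0505, 0.1881]
tool_rot: [0.001, 0.674, 0.738, -0.0]
ft_force: [-0.5, 0.3, -0.5]
width: 0.0438
gripper_force: 0.0
```

```bash
python3 -c "
from h import *
from plant import eyes,job
st()
c=eyes.read_camera('scene')['img'];o=pickle.load(open('cams.pkl','rb'))['scene']['img']
p=cv2.imread('pics/s6.png');c4=cv2.resize(c[220:350,340:515],None,fx=4,fy=4,interpolation=cv2.INTER_CUBIC)
g=lambda i:np.float32(cv2.cvtColor(i,cv2.COLOR_BGR2GRAY))
print('stop',cv2.phaseCorrelate(g(o)[305:327,428:480],g(c)[305:327,428:480]),'block vs pressed px/4',cv2.phaseCorrelate(g(p)[180:340,160:420],g(c4)[180:340,160:420]))
print('jar/clamp diff',[np.abs(g(o)-g(c))[s].mean() for s in((slice(280,330),slice(278,316)),(slice(240,305),slice(175,272)))])
print(job.job_done())"
```

```text
t 25.32 ramp x,y [-0.0787  0.0086] z 0.1881 yawerr deg -0.41 f up,left,z [ 0.37  0.43 -0.53] w 0.044
stop ((-0.35842101474089105, 0.15413290086495124), 0.9248855640122919) block vs pressed px/4 ((0.15431998448502782, -0.0636380351678838), 0.4263023065637659)
jar/clamp diff [np.float32(4.2789474), np.float32(4.3264074)]
the job is handed in; nothing more can be done
None
```

I handed the job in at 25 s: the block lies along the fence with its upper end against the stop, pressed home at about 10 N. An earlier press briefly reached 18 N, the stop's slip limit, but the camera shows no movement of the stop, and the jar and clamp look untouched.

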